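# Bring the orange pipette round to the take-off place

### The job

On the blue-capped pipette carousel, gently push one of the bare arms round until the orange-capped pipette hangs over the middle of the green tongue on the foot, then come away. Never touch a hanging pipette, and do not spin it, lift it or shove the carousel along the bench. Leave the dark-capped carousel and everything else on the bench as they are.

Things in the scene. Friction and masses are not known exactly. Their poses are not given: they have to be found in the camera images.
- stand: the blue-capped pipette carousel, standing loose on the bench (2.3 to 3.4 kg, not screwed down): white round foot 170 mm across and 26 mm high, white column 32 mm thick, a wheel on top; its pipette tops, 290 mm above the bench, are its highest points. Origin at the centre of the underside, z up, x towards the green tongue of the foot
- tongue (a point): point on the upper face of the flat green tongue that sticks out of the carousel's foot (40 mm wide, reaching to 130 mm from the axis, 12 mm thick), 105 mm from the axis, on the tongue's middle line
- orange_top (a point): centre of the flat top of the orange-capped pipette (cap 26 mm across), 105 mm from the carousel's axis and 290 mm above the bench
- stand_wheel (a joint): angle of the carousel's wheel on its foot, rad, growing anticlockwise seen from above; 0 (and 6.28) is where the orange-capped pipette hangs exactly over the middle of the green tongue. It turns stiffly (about 0.06 N m, under 1 N at an arm) either way, and stays where it is left; free from -7 to 13
- stand_arm0 (a point): outer end of a bare arm, on its centre line, 120 mm from the axis, 250 mm above the bench; it stands 60 degrees anticlockwise (seen from above) of the orange-capped pipette
- stand_arm1 (a point): outer end of a bare arm, on its centre line, 120 mm from the axis, 250 mm above the bench; it stands 180 degrees anticlockwise (seen from above) of the orange-capped pipette
- stand_arm2 (a point): outer end of a bare arm, on its centre line, 120 mm from the axis, 250 mm above the bench; it stands 300 degrees anticlockwise (seen from above) of the orange-capped pipette
- stand_hub (a point): the middle of its wheel: white hub 60 mm across, blue cap 38 mm across (top 287 mm above the bench), six level white arms every 60 degrees, 12 mm wide and high; three carry pipettes, the three between are bare, reach 120 mm from the axis and end in a plate 26 mm wide, 6 thick, 20 high. This point: on the axis, at the arms' centre height (250 mm above the bench)
- pip_orange: a hanging pipette, 26 mm thick in its white upper part, 240 mm long, its axis 105 mm from the carousel's axis; fixed to its arm of the wheel; origin on its axis at the height of the arms, 40 mm below its flat top; orange cap
- pip_white: a hanging pipette, 26 mm thick in its white upper part, 240 mm long, its axis 105 mm from the carousel's axis; fixed to its arm of the wheel; origin on its axis at the height of the arms, 40 mm below its flat top; white cap, 120 degrees anticlockwise of the orange one
- pip_lilac: a hanging pipette, 26 mm thick in its white upper part, 240 mm long, its axis 105 mm from the carousel's axis; fixed to its arm of the wheel; origin on its axis at the height of the arms, 40 mm below its flat top; lilac cap, 240 degrees anticlockwise of the orange one
- other: a second pipette carousel of the same size with a dark grey cap, no tongue, red- and yellow-capped pipettes; not part of the job; origin at the centre of its underside
- other_arm0 (a point): outer end of a bare arm of the dark-capped carousel, 120 mm from its axis, 250 mm above the bench
- beaker: glass beaker 60 mm across, 75 mm high; origin at the centre of its underside
- reagent: amber bottle 54 mm across, 130 mm high; origin at the centre of its underside
- tipbox: blue box with a clear lid, 80 x 120 x 68 mm; origin at the centre of its underside
- rack: orange tube rack with capped tubes, 70 x 160 x 85 mm; origin at the centre of its underside
- timer: small white timer, 60 x 75 x 22 mm; origin at the centre of its underside
- jar: white jar with a red lid, 60 mm across, 85 mm high; origin at the centre of its underside

How it is judged:
By the outcome, as a careful person would: the job done as asked, in the order asked, and still so for the second after the job is handed in, with the robot touching nothing.
It also fails if it takes over 54 s, if anything falls off the work surface, if the arm or the gripper's body presses on something with over 40 N, if the wrist force passes 120 N, or if a joint passes its speed limit or range.

### The arm

A 6-joint arm with a two-finger parallel gripper is mounted at the origin on the work surface. World frame = base frame: x ahead of the robot, y to its left, z up, the work surface at z = 0. Lengths are in m, angles in degrees, forces in N, time in s.
With the tool pointing down it reaches from about 0.375 to 0.975 m from the base axis. Payload 3.8 kg.
Tool frame: the origin (TCP) lies midway between the tips of the shut fingers; the grasp point (between the pads) lies 19 mm behind it; z points along the fingers, y is the line along which they close (so a half turn about z gives the same grasp; the last joint's range is limited). The gripper opens to 85 mm and grips with 20 to 120 N. Pads are 22 mm wide; open, the fingers measure 114 mm over their backs; the gripper's body (76 mm by 85 mm) begins 54 mm behind the grasp point. The pads swing forward as they close: fully open they stand 13 mm farther back than shut.
Start: joints at [74.089, 15.12, 91.902, -0, 72.978, -2.114], TCP at [0.161, 0.656, 0.231] pointing down, gripper open.
Joint ranges: [-150.88, 150.88], [-54.13, 125.18], [17.81, 147.31], [-75.09, 255.09], [0, 152.58], [-146.25, 146.25]. Speed limits (degrees/s): [147.25, 147.25, 180, 180, 180, 180].

### API

Orientations are given as a 3x3 rotation matrix whose columns are the frame's x, y, z axes.
In Python, from rig import * gives the robot as it stands.
- The arm moves only by the tool send_rows, never from a script. Its argument "series" is a list of rows, each a list of 5 numbers: the opening, from 0 (shut) to 1 (fully open), then the shift along the tool's x, y, z in mm, then the turn about the tool's z in rad. A call has 1 to 20 rows; each row is the pose to reach, as a shift and turn from the pose commanded when the call began, along the tool's axes at that moment; what a row does not reach only later rows make up. A row lasts 1/8 s, in which the tool goes at most 62.5 mm and 10.7 degrees, less where a joint would pass 70% of its speed; a pose out of reach is approached as far as the arm can. A call with a gripper value outside its range is refused whole. The fingers move at their own pace and stop on an object; "newtons" is the grip in N (left out, the last holds). Time passes only in rows, so rows that repeat a pose let the fingers close. It gives the time, the measured TCP pose, the force, the opening and the grip force at its end, in the units of the state.
- sense(): the state, without advancing time (a new reading comes with each control period).
- read_camera(name): name is "side" or "top"; returns a dict with "pixels" (480x640x3 uint8, red, green, blue), "mtx" (3x3 intrinsics, pixels), "position" and "orientation" of the camera in the world. Camera axes: x right, y down, z forward; pixel columns grow to the right and rows downward; lengths in m; the calibration is good to about 2 mm. A picture is of the moment at which its call begins. There is no depth.
- sign_off(): hands the job in; it is judged then, once.
The state is a dict: "time": time; "joints": joint angles; "dq": joint speeds; "tau": joint torques, N m; "position": TCP position; "eef_rot": TCP orientation; "ft_force": force on the tool from outside, world axes, zero at the start; "torque": the same for the moment, N m; "finger_gap": finger opening in m; "gripper_force": force on a finger pad.
Only numpy, scipy, OpenCV 4.12 (cv2) and the standard library are available. Lean on these libraries where they do the work, as an engineer would, in place of code of your own. Each camera call takes 0.05 s, during which the arm holds its last target. There are 200 camera calls.

## Working session

There is one attempt and no reset: what is moved stays moved. The work goes in short steps, Python scripts to look and compute and a tool call to move; the robot and the scene stay as the last step left them, time stands still between calls to the robot, and variables do not carry over. Pictures are saved under pics/ and viewed, at most 10 in all, crops included, and the job is handed in when it is done.

Besides the shell and the picture viewer there is one more tool, called after ">>>" as name(argument=value, ...) on one line, values as JSON. send_rows: Moves the arm, as the interface text tells. Its arguments: {"type":"object","properties":{"series":{"type":"array","items":{"type":"array","items":{"type":"number"}}},"newtons":{"type":"number"}},"required":["series"]}

```bash
mkdir -p pics; cat > h.py <<'E'
from rig import *
import numpy as np, cv2
def ray(c,u,v):
    d=np.linalg.inv(c["mtx"])@[u,v,1]; return np.array(c["position"]),np.array(c["orientation"])@d
def atz(c,u,v,z):
    p,d=ray(c,u,v); return p+d*(z-p[2])/d[2]
def proj(c,P):
    q=np.array(c["mtx"])@(np.array(c["orientation"]).T@(np.array(P)-c["position"])); return q[:2]/q[2]
def snap(n,f):
    c=read_camera(n); cv2.imwrite(f,cv2.cvtColor(c["pixels"],cv2.COLOR_RGB2BGR)); return c
E
python3 - <<'E'
from h import *
for n in("top","side"):
    c=snap(n,f"pics/{n}1.png"); print(n,c["position"],c["orientation"],c["mtx"])
print(sense())
E
```

```text
top [ 0.31457395 -0.099814    1.46354827] [[ 0.00238515 -0.98178544  0.18997807]
 [-0.99999187 -0.00172411  0.00364476]
 [-0.00325083 -0.18998522 -0.98178157]] [[525.87715759   0.         319.31943793]
 [  0.         525.87715759 240.74019569]
 [  0.           0.           1.        ]]
side [-0.31514353 -0.86642636  1.17492342] [[ 0.65374065 -0.48660639  0.57951478]
 [-0.75671242 -0.41726608  0.50326468]
 [-0.00307995 -0.76753061 -0.6410049 ]] [[529.20734492   0.         318.82759161]
 [  0.         529.20734492 243.51821593]
 [  0.           0.           1.        ]]
{'time': 0.1, 'joints': array([ 7.40896173e+01,  1.51675342e+01,  9.19737114e+01,  1.48164954e-03,
        7.29786346e+01, -2.11591719e+00]), 'dq': array([ 0.04651922, -0.06887953, -0.15014125,  0.03146682,  0.06934662,
        0.02188177]), 'tau': array([-2.33356823e-04, -5.16708970e+01, -3.68590987e+01, -9.03411114e-05,
        6.37609890e-03,  1.97394058e-05]), 'position': array([0.16077616, 0.65488418, 0.23005222]), 'eef_rot': array([[-9.71155475e-01,  2.38446403e-01, -5.97350140e-04],
       [ 2.38447129e-01,  9.71153410e-01, -2.00537240e-03],
       [ 1.01944790e-04, -2.08996481e-03, -9.99997811e-01]]), 'ft_force': array([1.01453242, 0.29521889, 0.02050766]), 'torque': array([-0.00360678,  0.04677624,  0.02293982]), 'gripper_force': 0.0, 'finger_gap': 0.08566991973902748}
```

View pics/top1.png

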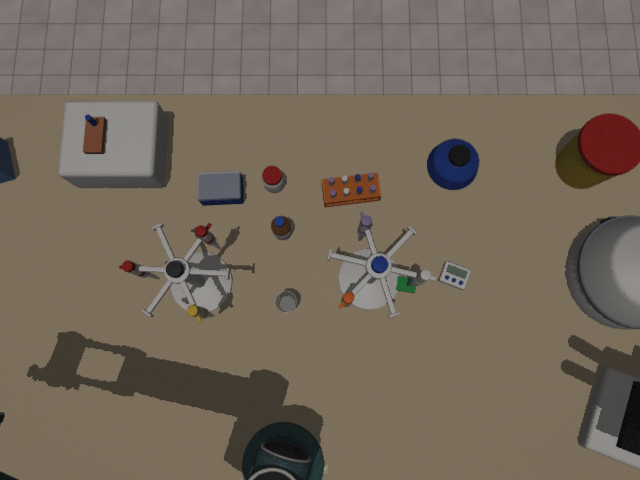

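View pics/side1.png

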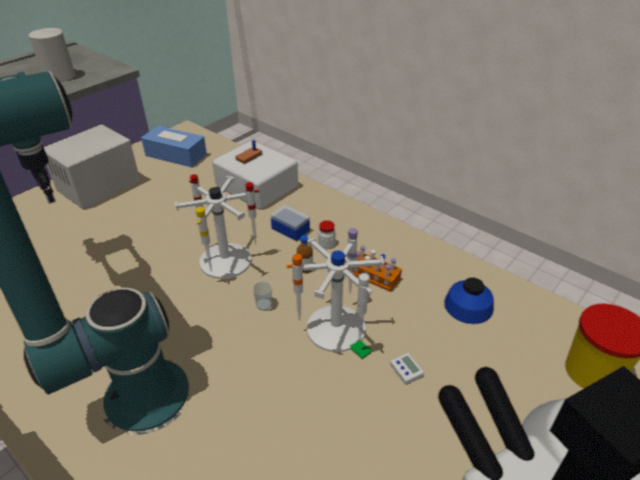

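The top view shows the blue hub at about (379,265), orange cap (347,298), white cap (427,275), lilac cap (366,220) and tongue (407,285). I'll zoom in for better pixels.

```bash
python3 - <<'E'
import cv2
a=cv2.imread("pics/top1.png")[190:330,310:490]
cv2.imwrite("pics/crop1.png",cv2.resize(a,None,fx=4,fy=4,interpolation=cv2.INTER_CUBIC))
E
```

```text
(no output)
```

View pics/crop1.png

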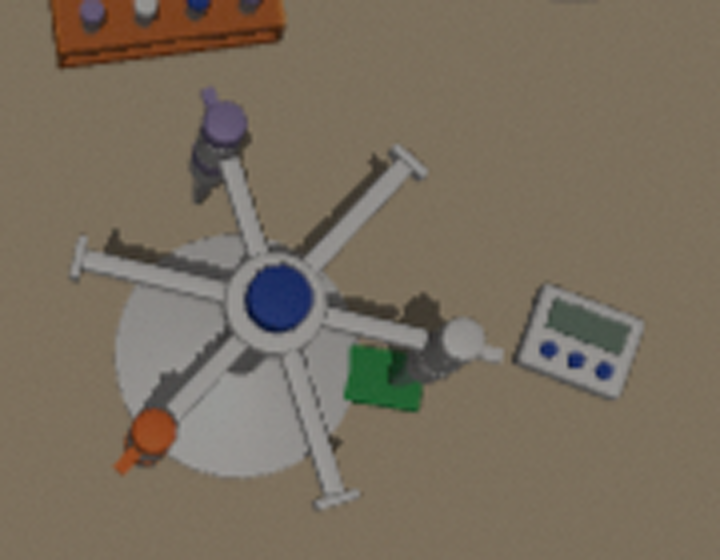

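```bash
cat > fit.py <<'E'
from h import *
from scipy.optimize import least_squares
def model(p):
    x,y,ph,th=p; R=lambda a,r,z,o=0:[x+r*np.cos(a)-o*np.sin(a),y+r*np.sin(a)+o*np.cos(a),z]
    d=np.pi/3; w=ph+th
    return dict(cap=[x,y,.287],orange=R(w,.105,.29),white=R(w+2*d,.105,.29),lilac=R(w+4*d,.105,.29),
     a0=R(w+d,.12,.255),a1=R(w+3*d,.12,.255),a2=R(w+5*d,.12,.255),t1=R(ph,.13,.012,-.02),t2=R(ph,.13,.012,.02),t3=R(ph,.085,.012,-.02))
def fit(c,obs,p0):
    f=lambda p:np.concatenate([proj(c,model(p)[k])-obs[k] for k in obs])
    s=least_squares(f,p0,loss="soft_l1"); return s.x,f(s.x).reshape(-1,2)
E
python3 - <<'E'
from fit import *
c=read_camera("top")
o=dict(cap=(279,297),orange=(154,432),white=(463,339),lilac=(225,123),a0=(336,497),a1=(408,162),a2=(80,258),t1=(420,411))
o={k:np.array(v)/4+[310,190] for k,v in o.items()}
p,r=fit(c,o,[.3,-.2,-1.7,-1.4]); print(p,np.degrees(p[2:]),r.round(1))
m=model(p)
for k in m: print(k,np.round(m[k],3),np.round((proj(c,m[k])-[310,190])*4))
print("foot",(proj(c,[p[0],p[1],.026])-[310,190])*4)
E
```

```text
[ 0.48837872 -0.23245917 -1.71463154 -2.18431888] [ -98.24115079 -125.15225298] [[ 0.2  0. ]
 [-0.2 -0.1]
 [ 0.1  0.1]
 [-0.1 -0.2]
 [ 0.4  2.1]
 [ 0.8 -0.9]
 [-2.  -0.1]
 [-0.1 -0. ]]
cap [ 0.488 -0.232  0.287] [280. 297.]
orange [ 0.412 -0.16   0.29 ] [153. 432.]
white [ 0.464 -0.335  0.29 ] [463. 340.]
lilac [ 0.589 -0.202  0.29 ] [224. 122.]
a0 [ 0.373 -0.267  0.255] [338. 505.]
a1 [ 0.576 -0.315  0.255] [411. 158.]
a2 [ 0.516 -0.116  0.255] [ 72. 257.]
t1 [ 0.45  -0.358  0.012] [420. 411.]
t2 [ 0.49  -0.364  0.012] [426. 354.]
t3 [ 0.456 -0.314  0.012] [355. 401.]
foot [237.92971971 352.58107071]
```

```bash
cat > plan.py <<'E'
import numpy as np
C=np.array([.488,-.2325])
def pose(A,back=.017,r=.085):
    a=np.radians(A); return np.array([*(C+r*np.array([np.cos(a),np.sin(a)])+back*np.array([np.sin(a),-np.cos(a)])),A-90.])
def rel(p0,z0,yaw0,p,z,yaw):
    y=np.radians(yaw0); d=np.array(p)-p0
    return [round(1000*float(d@[np.cos(y),np.sin(y)])),round(1000*float(d@[np.sin(y),-np.cos(y)])),round(1000*(z0-z)),round(float(np.radians(yaw0-yaw)),3)]
E
python3 - <<'E'
from plan import *
p=pose(58); print(p, rel([.161,.656],.231,166.2,p[:2],.43,p[2]))
E
```

```text
[  0.54745996  -0.16942454 -32.        ] [-572, -709, -199, 3.459]
```

>>> send_rows(series=[[0, 0, 0, -60, 0], [0, 0, 0, -120, 0], [0, 0, 0, -180, 0], [0, 0, 0, -200, 0], [0, -28, -35, -200, 0.17], [0, -57, -71, -200, 0.34], [0, -86, -106, -200, 0.51], [0, -114, -142, -200, 0.68], [0, -143, -177, -200, 0.85], [0, -172, -213, -200, 1.02], [0, -200, -248, -200, 1.19], [0, -229, -284, -200, 1.36], [0, -257, -319, -200, 1.53], [0, -286, -354, -200, 1.7], [0, -286, -354, -200, 1.7]])

```text
time: 2.02
position: [0.3549, 0.2411, 0.4302]
eef_rot: [[0.366, 0.93, -0.001], [0.93, -0.366, -0.002], [-0.002, -0.0, -1.0]]
ft_force: [-0.4, 0.4, 0.5]
finger_gap: 0.0
gripper_force: 0.0
```

```bash
python3 - <<'E'
from h import *
from plan import *
s=sense(); R=s["eef_rot"]; p=s["position"]; y=np.degrees(np.arctan2(R[1,0],R[0,0])); print(p,y,R[:,2],s["joints"],s["time"])
q=pose(58); print(rel(p[:2],p[2],y,q[:2],.43,q[2]))
E
```

```text
[0.35494734 0.24112467 0.43017989] 68.50457471311783 [-0.00112625 -0.00153051 -0.99999819] [ 3.08968007e+01 -1.54345564e+01  1.01997786e+02 -4.21930215e-02
  9.35371710e+01  5.23896854e+01] 2.025
[-311, 330, 0, 1.754]
```

>>> send_rows(series=[[0, -28, 30, 0, 0.16], [0, -56, 60, 0, 0.32], [0, -84, 90, 0, 0.48], [0, -112, 120, 0, 0.64], [0, -140, 150, 0, 0.8], [0, -168, 180, 0, 0.96], [0, -196, 210, 0, 1.12], [0, -224, 240, 0, 1.28], [0, -252, 270, 0, 1.44], [0, -280, 300, 0, 1.6], [0, -311, 330, 0, 1.754], [0, -311, 330, 0, 1.754], [0, -311, 330, 0, 1.754]])

```text
time: 3.65
position: [0.5495, -0.1647, 0.4302]
eef_rot: [[0.852, -0.524, -0.002], [-0.524, -0.852, 0.002], [-0.002, -0.0, -1.0]]
ft_force: [0.3, 0.5, -0.7]
finger_gap: 0.0001
gripper_force: 0.0
```

```bash
python3 - <<'E'
from h import *
from plan import *
s=sense(); R=s["eef_rot"]; p=s["position"]; y=np.degrees(np.arctan2(R[1,0],R[0,0])); print(p,y,s["joints"],s["time"])
q=pose(58); print(rel(p[:2],p[2],y,q[:2],.232,q[2]))
c=snap("side","pics/s2.png"); a=c["pixels"][150:400,220:500,::-1]; cv2.imwrite("pics/s2c.png",cv2.resize(a,None,fx=2.4,fy=2.4,interpolation=cv2.INTER_CUBIC))
E
```

```text
[ 0.54953639 -0.16468177  0.43018518] -31.567901944315096 [-1.91983666e+01  8.81749342e-01  8.75450705e+01  4.71954774e-02
  9.17010300e+01  1.02370906e+02] 3.65
[1, 5, 198, 0.008]
```

View pics/s2c.png

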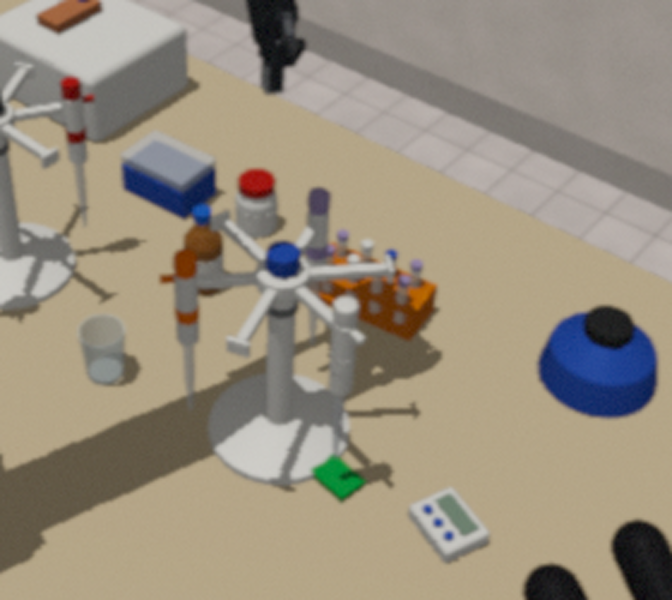

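The side view shows the shut fingers at crop (272,85), high above the stand, and the gap between arm 2 and the lilac pipette lies behind the blue hub. I'm descending into it.

>>> send_rows(series=[[0, 1, 5, 30, 0.008], [0, 1, 5, 60, 0.008], [0, 1, 5, 90, 0.008], [0, 1, 5, 115, 0.008], [0, 1, 5, 130, 0.008], [0, 1, 5, 150, 0.008], [0, 1, 5, 170, 0.008], [0, 1, 5, 185, 0.008], [0, 1, 5, 198, 0.008], [0, 1, 5, 198, 0.008]])

```text
time: 4.95
position: [0.547, -0.1704, 0.2318]
eef_rot: [[0.847, -0.532, -0.002], [-0.532, -0.847, 0.001], [-0.002, 0.001, -1.0]]
ft_force: [0.3, -0.1, -0.3]
finger_gap: -0.0002
gripper_force: 0.0
```

```bash
python3 - <<'E'
from h import *
s=sense(); print(s["position"],s["time"],s["ft_force"])
for n,(r0,r1,c0,c1) in dict(side=(220,340,270,410),top=(190,310,310,450)).items():
    c=snap(n,f"pics/{n}3.png"); cv2.imwrite(f"pics/{n}3c.png",cv2.resize(c["pixels"][r0:r1,c0:c1,::-1],None,fx=4,fy=4,interpolation=cv2.INTER_CUBIC))
a,b=[cv2.imread(f"pics/{n}3c.png") for n in("side","top")]
cv2.imwrite("pics/b3.png",cv2.resize(np.hstack([a,b]),(800,343)))
E
```

```text
[ 0.54699129 -0.17037442  0.23180932] 4.95 [ 0.25401103 -0.05744303 -0.31896769]
```

View pics/b3.png

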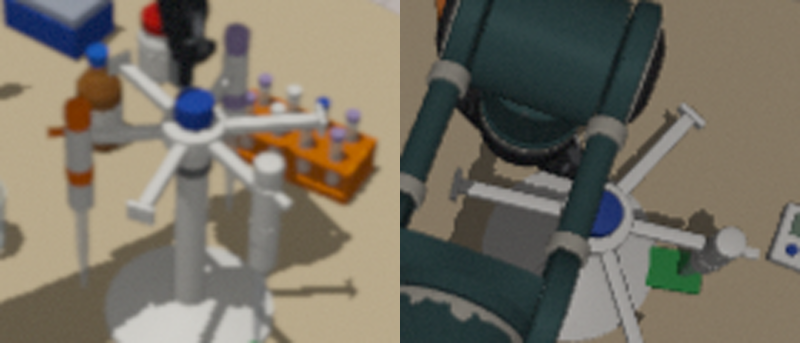

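The fingers are down between arm 2 (plate at about (125,65) in the left half) and the lilac pipette (235,45). They're clear of both, so next is the arc push.

```bash
python3 - <<'E'
from plan import *
for a0,a1 in((58,115),(115,155),(155,195)):
    p=pose(a0); print([[0]+rel(p[:2],.232,p[2],(q:=pose(a))[:2],.232,q[2]) for a in np.linspace(a0,a1,20 if a0==58 else 17)[1:]])
E
```

```text
[[0, -4, -1, 0, -0.052], [0, -9, -1, 0, -0.105], [0, -14, -2, 0, -0.157], [0, -18, -2, 0, -0.209], [0, -23, -2, 0, -0.262], [0, -27, -1, 0, -0.314], [0, -32, 0, 0, -0.367], [0, -36, 0, 0, -0.419], [0, -40, 2, 0, -0.471], [0, -45, 3, 0, -0.524], [0, -49, 4, 0, -0.576], [0, -53, 6, 0, -0.628], [0, -57, 8, 0, -0.681], [0, -61, 10, 0, -0.733], [0, -65, 13, 0, -0.785], [0, -69, 15, 0, -0.838], [0, -72, 18, 0, -0.89], [0, -76, 21, 0, -0.942], [0, -79, 24, 0, -0.995]]
[[0, -4, -1, 0, -0.044], [0, -7, -1, 0, -0.087], [0, -11, -1, 0, -0.131], [0, -15, -2, 0, -0.175], [0, -19, -2, 0, -0.218], [0, -23, -2, 0, -0.262], [0, -26, -1, 0, -0.305], [0, -30, -1, 0, -0.349], [0, -34, 0, 0, -0.393], [0, -38, 1, 0, -0.436], [0, -41, 2, 0, -0.48], [0, -45, 3, 0, -0.524], [0, -48, 4, 0, -0.567], [0, -52, 6, 0, -0.611], [0, -55, 7, 0, -0.654], [0, -59, 9, 0, -0.698]]
[[0, -4, -1, 0, -0.044], [0, -7, -1, 0, -0.087], [0, -11, -1, 0, -0.131], [0, -15, -2, 0, -0.175], [0, -19, -2, 0, -0.218], [0, -23, -2, 0, -0.262], [0, -26, -1, 0, -0.305], [0, -30, -1, 0, -0.349], [0, -34, 0, 0, -0.393], [0, -38, 1, 0, -0.436], [0, -41, 2, 0, -0.48], [0, -45, 3, 0, -0.524], [0, -48, 4, 0, -0.567], [0, -52, 6, 0, -0.611], [0, -55, 7, 0, -0.654], [0, -59, 9, 0, -0.698]]
```

>>> send_rows(series=[[0, -4, -1, 0, -0.052], [0, -9, -1, 0, -0.105], [0, -14, -2, 0, -0.157], [0, -18, -2, 0, -0.209], [0, -23, -2, 0, -0.262], [0, -27, -1, 0, -0.314], [0, -32, 0, 0, -0.367], [0, -36, 0, 0, -0.419], [0, -40, 2, 0, -0.471], [0, -45, 3, 0, -0.524], [0, -49, 4, 0, -0.576], [0, -53, 6, 0, -0.628], [0, -57, 8, 0, -0.681], [0, -61, 10, 0, -0.733], [0, -65, 13, 0, -0.785], [0, -69, 15, 0, -0.838], [0, -72, 18, 0, -0.89], [0, -76, 21, 0, -0.942], [0, -79, 24, 0, -0.995]])

```text
time: 7.42
position: [0.469, -0.1491, 0.2348]
eef_rot: [[0.907, 0.422, 0.003], [0.422, -0.907, -0.001], [0.002, 0.002, -1.0]]
ft_force: [2.0, 1.0, -0.5]
finger_gap: 0.0002
gripper_force: 0.4
```

```bash
python3 - <<'E'
from h import *
from plan import *
s=sense(); R=s["eef_rot"]; print(s["position"],np.degrees(np.arctan2(R[1,0],R[0,0])),s["ft_force"],s["joints"][5],"want",pose(115))
for n,(r0,r1,c0,c1) in dict(side=(220,360,270,410),top=(190,330,310,450)).items():
    c=snap(n,f"pics/{n}4.png"); cv2.imwrite(f"pics/{n}4c.png",cv2.resize(c["pixels"][r0:r1,c0:c1,::-1],(400,400),interpolation=cv2.INTER_CUBIC))
cv2.imwrite("pics/b4.png",np.hstack([cv2.imread(f"pics/{n}4c.png") for n in("side","top")]))
E
```

```text
[ 0.46895977 -0.14905986  0.2347901 ] 24.94788589423471 [ 2.02356892  0.97293854 -0.53023931] 44.496374769483 want [ 0.46748468 -0.14827933 25.        ]
```

View pics/b4.png

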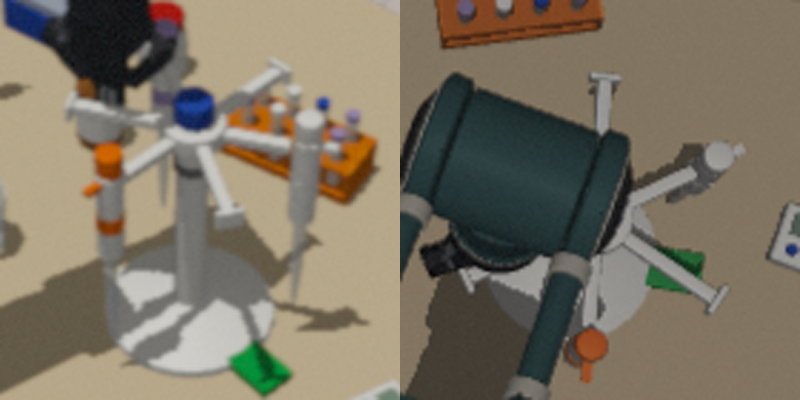

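The wheel is turning with the finger. The orange cap is now at (592,345) in the right half, and the foot hasn't moved. I'm continuing the push.

>>> send_rows(series=[[0, -4, -1, 0, -0.044], [0, -7, -1, 0, -0.087], [0, -11, -1, 0, -0.131], [0, -15, -2, 0, -0.175], [0, -19, -2, 0, -0.218], [0, -23, -2, 0, -0.262], [0, -26, -1, 0, -0.305], [0, -30, -1, 0, -0.349], [0, -34, 0, 0, -0.393], [0, -38, 1, 0, -0.436], [0, -41, 2, 0, -0.48], [0, -45, 3, 0, -0.524], [0, -48, 4, 0, -0.567], [0, -52, 6, 0, -0.611], [0, -55, 7, 0, -0.654], [0, -59, 9, 0, -0.698]])

```text
time: 9.52
position: [0.4191, -0.1819, 0.2341]
eef_rot: [[0.425, 0.905, 0.002], [0.905, -0.425, -0.0], [0.001, 0.002, -1.0]]
ft_force: [0.9, 0.0, -0.6]
finger_gap: -0.0005
gripper_force: 0.4
```

>>> send_rows(series=[[0, -4, -1, 0, -0.044], [0, -7, -1, 0, -0.087], [0, -11, -1, 0, -0.131], [0, -15, -2, 0, -0.175], [0, -19, -2, 0, -0.218], [0, -23, -2, 0, -0.262], [0, -26, -1, 0, -0.305], [0, -30, -1, 0, -0.349], [0, -34, 0, 0, -0.393], [0, -38, 1, 0, -0.436], [0, -41, 2, 0, -0.48], [0, -45, 3, 0, -0.524], [0, -48, 4, 0, -0.567], [0, -52, 6, 0, -0.611], [0, -55, 7, 0, -0.654], [0, -59, 9, 0, -0.698], [0, -59, 9, 0, -0.698]])

```text
time: 11.65
position: [0.4018, -0.2394, 0.2339]
eef_rot: [[-0.255, 0.967, 0.001], [0.967, 0.255, -0.001], [-0.001, 0.001, -1.0]]
ft_force: [-0.0, -1.2, 0.5]
finger_gap: 0.0002
gripper_force: 0.0
```

```bash
python3 - <<'E'
from h import *
from plan import *
s=sense(); R=s["eef_rot"]; print(s["time"],s["position"],np.degrees(np.arctan2(R[1,0],R[0,0])),s["ft_force"],s["joints"][5],"want",pose(195))
for n,(r0,r1,c0,c1) in dict(side=(220,360,270,410),top=(190,330,310,450)).items():
    c=snap(n,f"pics/{n}5.png"); cv2.imwrite(f"pics/{n}5c.png",cv2.resize(c["pixels"][r0:r1,c0:c1,::-1],(400,400),interpolation=cv2.INTER_CUBIC))
cv2.imwrite("pics/b5.png",np.hstack([cv2.imread(f"pics/{n}5c.png") for n in("side","top")]))
E
```

```text
11.65 [ 0.40181871 -0.23942092  0.23393512] 104.74951168414344 [-0.03796826 -1.15850993  0.47462856] -48.58503219498052 want [  0.40149638  -0.23807888 105.        ]
```

View pics/b5.png

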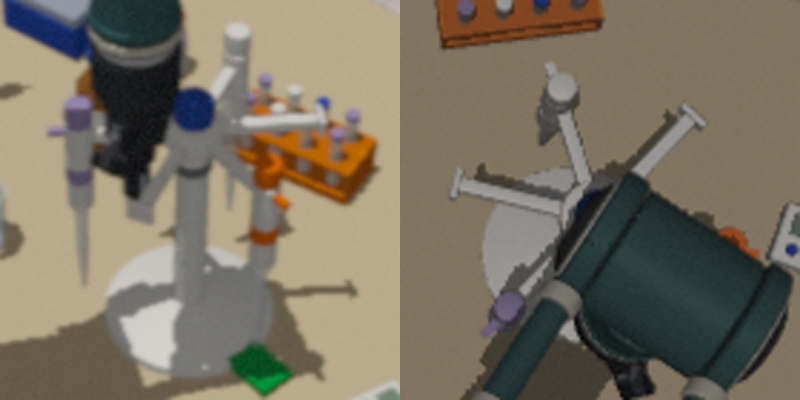

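```bash
python3 - <<'E'
import cv2,numpy as np
a=cv2.imread("pics/side5.png")[330:370,340:380]; b=cv2.imread("pics/top4.png")[265:305,390:430]
cv2.imwrite("pics/tong.png",np.hstack([cv2.resize(x,(400,400),interpolation=cv2.INTER_CUBIC) for x in(a,b)]))
E
```

```text
(no output)
```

View pics/tong.png

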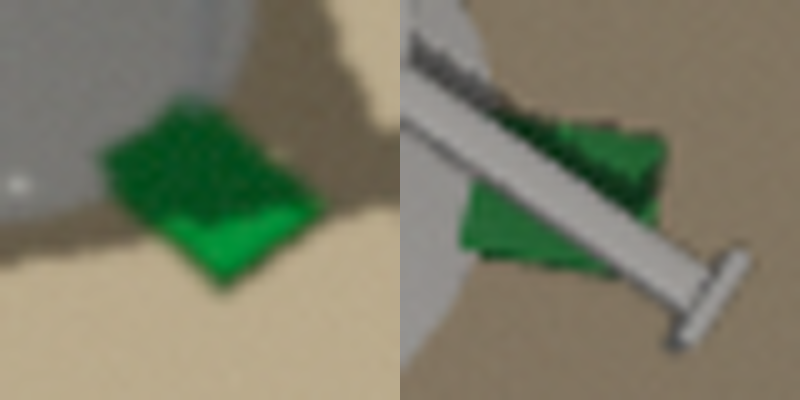

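```bash
python3 - <<'E'
from fit import *
c=read_camera("top"); s=read_camera("side")
f=lambda x,y:(310+x*.35,190+y*.35)
from scipy.optimize import least_squares
ot=dict(t2=(416.7,278.8),white=f(163,88),lilac=f(109,307),a1=f(294,119))  # a1 = arm on the right-top? resolved below
os_=dict(t1=(362.2,357.8),t2=(372.2,350.7))
m0=model([.4884,-.2325,-1.7146,np.radians(-5)])
for k in m0: print(k,proj(c,m0[k]).round(1),proj(s,m0[k]).round(1))
print({k:np.round(v,1) for k,v in ot.items()})
# tongue angle from side corners and top corner
for cc,o in((s,os_),(c,{"t2":ot["t2"]})):
  for k,(u,v) in o.items():
    q=atz(cc,u,v,.012)[:2]-[.4884,-.2325]; print(k,np.linalg.norm(q),np.degrees(np.arctan2(q[1],q[0]))-np.degrees(np.arctan2({"t1":-20,"t2":20}[k],130)))
for k,n in(("white",2),("lilac",4)):
    q=atz(c,*ot[k],.29)[:2]-[.4884,-.2325]; print(k,np.linalg.norm(q),(np.degrees(np.arctan2(q[1],q[0]))-60*n)%360-360)
E
```

```text
cap [379.9 264.3] [337.7 253.7]
orange [425.9 274.8] [364.1 275.6]
white [366.  220.5] [352.7 229.5]
lilac [348.4 298. ] [296.7 255.7]
a0 [412.7 229.5] [383.  259.7]
a1 [328.  254.5] [310.8 239.3]
a2 [394.6 316.3] [318.6 293.1]
t1 [414.9 292.7] [362.5 356.4]
t2 [416.5 278.4] [372.8 348.8]
t3 [398.7 290.3] [351.1 346.6]
{'t2': array([416.7, 278.8]), 'white': array([367. , 220.8]), 'lilac': array([348.2, 297.4]), 'a1': array([412.9, 231.6])}
t1 0.134848680719684 -99.696310327016
t2 0.13422535492644952 -101.01885007608695
t2 0.1320198419860859 -98.69878921011718
white 0.10376263566784946 -104.40671626420686
lilac 0.10450507561116394 -103.96887687045495
```

```bash
python3 - <<'E'
from plan import *
p=pose(195); P=lambda a,b=.017:[0]+rel(p[:2],.232,p[2],(q:=pose(a,b))[:2],.232,q[2])
print([P(a) for a in(196,197,198,199,200,200.5)],[P(200.5,b) for b in(.025,.032,.038)])
E
```

```text
[[0, -1, 0, 0, -0.017], [0, -3, -1, 0, -0.035], [0, -4, -1, 0, -0.052], [0, -6, -1, 0, -0.07], [0, -7, -1, 0, -0.087], [0, -8, -1, 0, -0.096]] [[0, 0, -2, 0, -0.096], [0, 7, -3, 0, -0.096], [0, 13, -3, 0, -0.096]]
```

>>> send_rows(series=[[0, -1, 0, 0, -0.017], [0, -3, -1, 0, -0.035], [0, -4, -1, 0, -0.052], [0, -6, -1, 0, -0.07], [0, -7, -1, 0, -0.087], [0, -8, -1, 0, -0.096], [0, -8, -1, 0, -0.096], [0, -8, -1, 0, -0.096], [0, 0, -2, 0, -0.096], [0, 7, -3, 0, -0.096], [0, 12, -3, 0, -0.096], [0, 12, -3, 0, -0.096], [0, 12, -3, -30, -0.096], [0, 12, -3, -80, -0.096], [0, 12, -3, -130, -0.096], [0, 12, -3, -180, -0.096], [0, 62, -3, -180, -0.096], [0, 122, -3, -180, -0.096], [0, 182, -3, -180, -0.096], [0, 222, -3, -180, -0.096]])

```text
time: 14.35
position: [0.3408, -0.0234, 0.4137]
eef_rot: [[-0.348, 0.937, 0.001], [0.937, 0.348, 0.0], [-0.0, 0.001, -1.0]]
ft_force: [1.0, -0.4, 0.2]
finger_gap: 0.0
gripper_force: 0.0
```

```bash
python3 - <<'E'
from h import *
s=sense(); print(s["time"],s["position"],s["joints"])
c=snap("top","pics/top6.png"); cv2.imwrite("pics/t6.png",cv2.resize(c["pixels"][190:330,310:490,::-1],None,fx=4,fy=4,interpolation=cv2.INTER_CUBIC))
E
```

```text
14.35 [ 0.3408154  -0.02343808  0.41367111] [-8.13813355e+00 -2.59286829e+01  1.10811247e+02  2.37914348e-02
  9.50340142e+01 -2.85148784e+01]
```

View pics/t6.png

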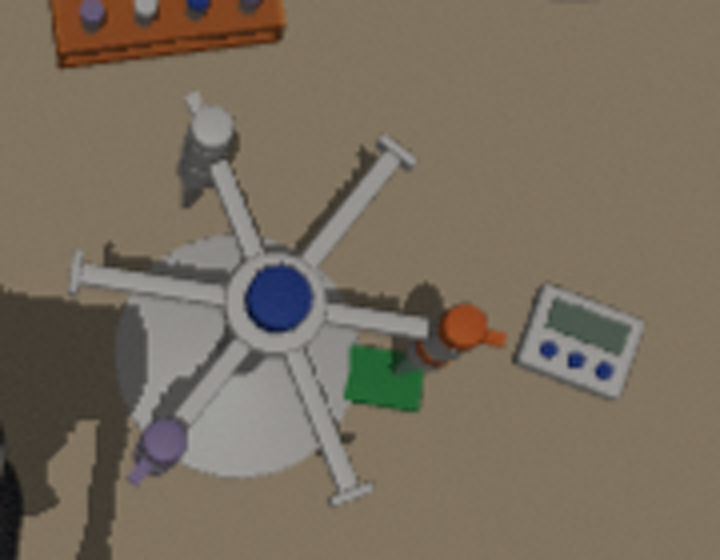

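Clear view: orange cap (465,327), white (212,127), lilac (165,440), blue cap (279,297). The tongue's end corners are at about (424,360) and (420,408).

```bash
python3 - <<'E'
from fit import *
c=read_camera("top")
o=dict(cap=(279,297),orange=(465,327),white=(212,127),lilac=(165,440))
for tt in (dict(t1=(420,409)),dict(t2=(425,358)),dict(t1=(420,409),t2=(425,358)),dict(t1=(421,406),t2=(426,356),t3=(356,399))):
    oo={k:np.array(v)/4+[310,190] for k,v in {**o,**tt}.items()}
    p,r=fit(c,oo,[.488,-.232,-1.7,0]); print(p[:2],np.degrees(p[2:]),abs(r).max().round(2))
# edge-direction estimate from green mask
g=cv2.cvtColor(c["pixels"],cv2.COLOR_RGB2HSV); m=(cv2.inRange(g,(50,120,60),(80,255,255)))[265:305,390:425]
v,u=np.nonzero(m); print(len(u))
W=np.array([atz(c,a+390,b+265,.012)[:2] for a,b in zip(u,v)]); d=W-p[:2]
for ph in(-96,-97,-98,-99,-100):
    a=np.radians(ph); y=-d[:,0]*np.sin(a)+d[:,1]*np.cos(a); x=d@[np.cos(a),np.sin(a)]
    e=[(y[(x>lo)&(x<lo+.012)].min()*1e3,y[(x>lo)&(x<lo+.012)].max()*1e3) for lo in(.085,.1,.115)]; print(ph,np.round(e,1))
E
```

```text
[ 0.48831236 -0.23247437] [-97.63026347  -1.62028336] 0.34
[ 0.48830878 -0.23236835] [-99.50233738   0.24953064] 0.39
[ 0.48829564 -0.23245239] [-98.53108507  -0.7197396 ] 0.8
[ 0.48832833 -0.23261918] [-97.5185823   -1.72985548] 1.15
207
-96 [[-21.9  14.9]
 [-22.9  13.3]
 [-23.9   1.5]]
-97 [[-20.7  16.5]
 [-21.1  15.1]
 [-21.8   3.7]]
-98 [[-19.2  18.2]
 [-19.3  17. ]
 [-19.7   5.9]]
-99 [[-17.8  19.8]
 [-17.4  18.8]
 [-17.5   8. ]]
-100 [[-16.2  21.4]
 [-15.6  20.6]
 [-15.4  10.2]]
```

The wheel is within about 1° (2 mm) of the middle of the tongue, and the robot is well clear. Handing in.

```bash
python3 -c "
from rig import *
print(sign_off())"
```

```text
the job is handed in; nothing more can be done
None
```

The job is handed in: I pushed one bare arm gently round until the orange-capped pipette hung over the middle of the green tongue (within about 1°, or 2 mm, by the top camera). The robot then backed well clear; the foot had not moved, and I saw no sign of contact with a pipette or anything else.

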